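# Ready the contact grill: drip tray in, lid held half open

### The arm

A 6-joint arm with a two-finger parallel gripper is mounted at the origin on a cart in front of the work surface, level with it; the furniture and walls round the work are solid. World frame = base frame: x ahead of the robot, y to its left, z up, the work surface at z = 0. Lengths are in m, angles in rad, forces in N, time in s.
With the tool pointing down it reaches from about 0.325 to 0.775 m from the base axis. Payload 9.3 kg.
Tool frame: the origin (TCP) lies midway between the tips of the shut fingers; the grasp point (between the pads) lies robot.grasp_offset behind it (robot.grasp_offset is the distance from the TCP to the grasp point, in m); z points along the fingers, y is the direction in which the jaws open and shut (so a half turn about z gives the same grasp; the last joint's range is limited). The gripper opens to 85 mm and grips with 20 to 120 N. Pads are 22 mm wide; open, the fingers measure 114 mm over their backs; the gripper's body (76 mm by 85 mm) begins 54 mm behind the grasp point. The pads swing forward as they close: fully open they stand 13 mm farther back than shut.
Start: joints at [-1.354, 0.259, 0.021, 1.334, 0, 1.418], TCP at [0.199, -0.513, 0.231] pointing down, gripper open.
Joint ranges: [-3.04, 3.04], [-0.91, 1.82], [-1.04, 1.36], [-1.92, 1.95], [-1.52, 1.45], [-3.14, 3.14]. Speed limits (rad/s): [2.22, 2.22, 2.79, 3.14, 3.14, 3.14].

### API

Orientations are given as a unit quaternion [x, y, z, w].
In Python, from cell import monitor, grab_frame, get_calibration, robot, nets gives the robot as it stands.
- The arm moves only by the tool arm_command, never from a script. Its argument "deltas" is a list of rows, each an object of numbers: "jaw": the opening, from -1 (shut) to 1 (fully open); "tx", "ty", "tz": the shift along the tool's x, y, z in cm; "rx", "ry", "rz": the turn, a rotation vector about the tool's x, y, z in degrees. A call has 1 to 12 rows; each row is the pose to reach, as a shift and turn from the pose commanded when the call began, along the tool's axes at that moment; what a row does not reach only later rows make up. A row lasts 1/10 s, in which the tool goes at most 50 mm and 8.59 degrees, less where a joint would pass 70% of its speed; a pose out of reach is approached as far as the arm can. A call with a gripper value outside its range is refused whole. The fingers move at their own pace and stop on an object; the grip force is fixed at half the most. Time passes only in rows, so rows that repeat a pose let the fingers close. It gives the time, the measured TCP pose, the force and the opening at its end, in the units of the state.
- monitor.sense(): the state, without advancing time (a new reading comes with each control period).
- grab_frame(name): name is "side" or "top"; returns (picture, depth): 400x640x3 uint8, red, green, blue; 400x640 float32, m along the optical axis (not along the pixel's ray), 0 where there is no reading.
- get_calibration(name): a dict with "fx", "fy", "cx", "cy" (pixels), "extrinsics" (4x4, takes a point from camera to world coordinates). Camera axes: x right, y down, z forward; pixel columns grow to the right and rows downward; lengths in m; the calibration is good to about 2 mm. A picture is of the moment at which its call begins. get_calibration takes no time and is no camera call.
- robot.close_job(): hands the job in, once; it reports no verdict.
Trained networks look in the newest picture that a camera, given by its name, has taken for a name from the list of things; names that differ only in an ending like _2 or _b are one class to them, and where a whole thing is asked for, a point or a joint stands for the part that bears it (a point fixed in the world has none). Each returns a list of dicts, best first, with "p" (0 to 1); they miss things now and then, are a little off and sometimes report something else, mostly with a low value. They report only what shows in the picture. A call takes as long as a camera call.
- nets.recognise(target, camera): "point" ([x, y, z] in m, in the coordinates of the camera as it stood for that picture, good to about 4 mm: the middle of the surface that is visible of it).
The state is a dict: "clock": time; "joint_positions": joint angles; "joint_velocities": joint speeds; "joint_efforts": joint torques, N m; "ee_pos": TCP position; "tool_rot": TCP orientation; "ft_force": force on the tool from outside, world axes, zero at the start; "torque": the same for the moment, N m; "opening": finger opening in m.
Only numpy, scipy, OpenCV 4.12 (cv2) and the standard library are available. Lean on these libraries where they do the work, as an engineer would, in place of code of your own. Each camera call takes 0.05 s, during which the arm holds its last target. There are 200 camera calls.

### The job

Get the contact grill ready for sandwiches: slide the drip tray, pan first, into the opening low in the grill's right-hand side until its black front plate sits against the housing, and let go of it. Then lift the lid by its bar handle and hold it half open, at 45 degrees from shut, so that the sandwiches can be laid in. The lid falls shut by itself, so do not let it drop: finish while still holding it there, and leave the other things on the worktop where they are.

Things in the scene. Friction and masses are not known exactly. Their poses are not given: they have to be found in the camera images.
- grill: contact grill, black base and steel-topped lid, fixed to the worktop. Base 220 mm (its x) by 260 mm (its y), deck 80 mm high; top of the shut lid 130 mm high. Origin: centre of its underside on the worktop; x points to the rear (hinge side), -x to the front (bar handle, thermostat knob), y to its left, z up. The tray goes into its right-hand (-y) side face, at y -130 mm.
- tray_mouth (a point): middle of the tray channel's mouth at worktop height in the right-hand side face (grill frame x -40, y -130, z 0 mm); axes as the grill's, +y leads in. The channel is 104 mm wide (52 mm either side of this point), 31 mm high above the worktop, which is its floor, and runs 165 mm straight in along y.
- tray_home (a point): where the tray's origin is when the tray is fully home (grill frame x -40, y -55, z 0 mm); axes as the grill's, the tray's axes are then the same
- tray: loose drip tray, 0.17 to 0.33 kg, flat on the worktop right of the grill: aluminium pan 96 mm wide (x), 150 mm long (y), 22 mm high. Origin: centre of the pan's underside; +y is the end that goes in first, z up. At y -75 to -83 mm a black front plate, 118 mm wide and 37 mm high, stops against the grill's side face; beyond it a black stem handle runs along y to -163 mm.
- tray_grip (a point): place to take the tray: on its straight stem handle (16 mm wide along x, z 14 to 30 mm), 142 mm from the tray's origin along -y, 22 mm above the worktop; axes as the tray's. With the tray home it is 67 mm outside the grill's side face. The tray may be slid along the worktop or lifted.
- grill_lid (a joint): opening angle of the lid in rad: 0 shut (as at the start), 0.785 is 45 degrees, at most 1.75. The hinge has no spring, stay or stiffness: the lid (0.55 to 0.95 kg) falls shut from any angle below about 75 degrees; 2 to 5 N upward at the handle carry it.
- lid_hinge (a point): point on the lid's hinge line, 98 mm behind the grill's origin and 88 mm high; axes as the grill's; the hinge line runs along the grill's y, and the lid's front rises as it opens
- lid_handle (a point): middle of the lid's round black bar handle: 18 mm diameter, along the grill's y, free for 150 mm between two steel arms. Lid shut, it is 256 mm in front of the hinge line, 15 mm above it (103 mm above the worktop), with 38 mm clear behind it to the lid and base. It turns with the lid; a gripper that stays upright lets it roll between its pads.
- egg_timer: loose grey-green round kitchen timer, 69 x 68 x 61 mm, bystander; origin: centre of its underside
- mug_white: loose white mug with a rust-red inside, 89 x 120 x 98 mm, bystander; origin: centre of its underside
- salt_shaker: loose salt shaker with grey top, 44 x 44 x 90 mm, bystander behind; origin: centre of its underside
- cup_espresso: loose white espresso cup with blue flowers, 62 x 88 x 50 mm, bystander behind; origin: centre of its underside
- u_tongs: loose steel kitchen tongs lying on the worktop to the left, 330 x 65 x 39 mm, bystander; origin: centre of its underside

How it is judged:
By the outcome, as a careful person would: the job done as asked, in the order asked, and still so for the second after the job is handed in, while the arm keeps its last pose, push and grip.
It also fails if it takes over 54 s, if anything falls off the work surface, if the arm or the gripper's body presses on something with over 40 N, if the wrist force passes 120 N, or if a joint passes its speed limit or range.

## Working session

There is one attempt and no reset: what is moved stays moved. The work goes in short steps, Python scripts to look and compute and a tool call to move; the robot and the scene stay as the last step left them, time stands still between calls to the robot, and variables do not carry over. Pictures are saved under pics/ and viewed, about 8 in all and at most 12, crops included, and the job is handed in when it is done.

Besides the shell and the picture viewer there is one more tool, called by a JSON object that holds its "op" and its "data", one argument or row to a line. arm_command: Moves the arm, as the interface text tells. Its arguments: {"type":"object","properties":{"deltas":{"type":"array"}},"required":["deltas"]}

```bash
ls; mkdir -p pics
cat > h.py <<'E'
import numpy as np, cv2
from cell import monitor, grab_frame, get_calibration, robot, nets
def world(cam,p):
    T=np.array(get_calibration(cam)["extrinsics"]); return T[:3,:3]@np.asarray(p)+T[:3,3]
def cloud(cam,d):
    c=get_calibration(cam); v,u=np.mgrid[:d.shape[0],:d.shape[1]]
    P=np.stack([(u-c["cx"])/c["fx"]*d,(v-c["cy"])/c["fy"]*d,d],-1)
    T=np.array(c["extrinsics"]); return P@T[:3,:3].T+T[:3,3]
def save(n,im): cv2.imwrite("pics/"+n,im[...,::-1])
E
python3 - <<'E'
from h import *
s=monitor.sense(); print({k:np.round(v,3).tolist() for k,v in s.items()}, robot.grasp_offset)
ims=[]
for c in ("side","top"):
    im,d=grab_frame(c); ims.append(im); np.save(c+"_d.npy",d); np.save(c+"_im.npy",im)
    save(c+"0.png",im)
    for t in ("grill","tray","tray_grip","lid_handle","tray_mouth","egg_timer","mug_white","u_tongs"):
        try: r=nets.recognise(t,c)
        except Exception as e: print(t,c,e); continue
        print(c,t,[(np.round(world(c,q["point"]),3).tolist(),round(q["p"],2)) for q in r[:2]])
E
```

```text
pics
{'clock': 0.0, 'joint_positions': [-1.354, 0.259, 0.021, 1.334, -0.0, 1.418], 'joint_velocities': [0.001, 0.0, 0.001, -0.0, -0.0, -0.002], 'joint_efforts': [0.001, -55.564, 34.453, 0.014, -0.0, -0.0], 'ee_pos': [0.199, -0.513, 0.231], 'tool_rot': [0.983, 0.184, -0.0, -0.001], 'ft_force': [-0.62, -0.033, 0.351], 'torque': [-0.015, -0.048, -0.016], 'opening': 0.085} 0.0187
side grill [([0.489, 0.093, 0.104], 0.85)]
side tray [([0.566, -0.302, 0.002], 0.8)]
side tray_grip [([0.565, -0.305, 0.008], 0.69), ([0.503, 0.111, 0.124], 0.17)]
side lid_handle [([0.5, 0.112, 0.125], 0.9)]
side tray_mouth [([0.496, 0.094, 0.113], 0.66)]
side egg_timer [([0.499, 0.113, 0.121], 0.38)]
side mug_white [([0.564, 0.488, 0.056], 0.53)]
side u_tongs [([0.49, 0.092, 0.113], 0.7), ([0.483, 0.333, 0.011], 0.67)]
top grill [([0.565, 0.105, 0.127], 0.74)]
top tray [([0.552, -0.295, 0.004], 0.62), ([0.563, 0.103, 0.125], 0.36)]
top tray_grip [([0.551, -0.299, 0.004], 0.56), ([0.734, -0.309, 0.029], 0.18)]
top lid_handle [([0.565, 0.1, 0.136], 0.7), ([0.379, 0.451, 0.05], 0.7)]
top tray_mouth [([0.564, 0.104, 0.127], 0.93), ([0.552, -0.296, -0.0], 0.6)]
top egg_timer [([0.376, 0.449, 0.05], 0.7), ([0.565, 0.105, 0.127], 0.59)]
top mug_white [([0.558, 0.536, 0.051], 0.64)]
top u_tongs [([0.455, 0.359, 0.017], 0.58)]
```

```bash
sleep 1; ls pics
```

```text
side0.png
top0.png
```

View pics/top0.png

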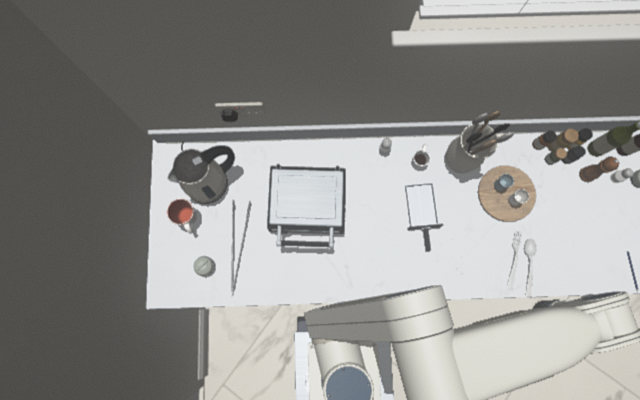

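View pics/side0.png

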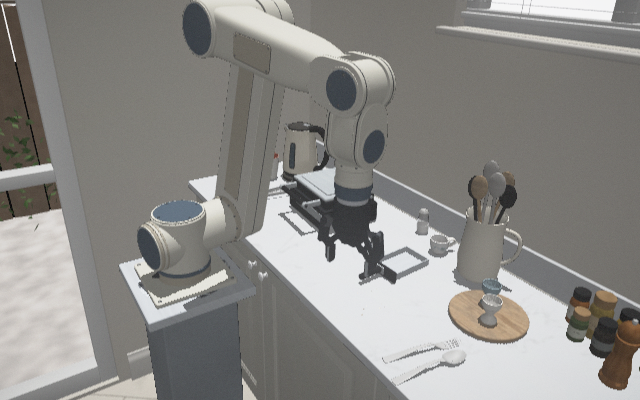

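Top view: the grill is at about (306,205) with its front (bar at 305,244) toward the robot. The tray is at about (423,205), handle at (427,240) also toward the robot, so it needs roughly a 90° turn. Next I'll measure both poses by depth and colour.

Run:
```python
from h import *
d=np.load("top_d.npy"); im=np.load("top_im.npy").astype(int); P=cloud("top",d)
c=get_calibration("top"); print(np.round(c["extrinsics"],3).tolist(), c["fx"])
def rect(m,n):
    p=P[m]; r=cv2.minAreaRect(p[:,:2].astype(np.float32)); print(n,m.sum(),np.round(p.mean(0),4),np.round(r[0],4),np.round(r[1],4),r[2]); return p
R=lambda u0,u1,v0,v1:(lambda z:(z.__setitem__((slice(v0,v1),slice(u0,u1)),True),z)[1])(np.zeros(d.shape,bool))
g=R(255,360,155,260); z=P[...,2]
rect(g&(z>.115)&(z<.15),"lid top")
rect(g&(z>.07)&(z<.15),"grill>70")
hb=R(270,340,236,256)&(z>.08); p=rect(hb,"handle"); 
b=R(285,326,238,250)&(z>.085);p=rect(b,"bar"); print(np.polyfit(p[:,1],p[:,0],1),p[:,2].max())
t=R(395,450,175,255)
br=im.sum(-1)
dark=t&(br<250); p=rect(dark,"dark"); 
st=t&(br<250)&R(395,450,229,255); p=rect(st,"stem"); print(np.polyfit(p[:,0],p[:,1],1), p[:,2].max())
rect(t&(br<250)&R(395,450,222,230),"plate")
rect(t&(z>.015),"tray high")
big=cv2.resize(im[150:262,250:450].astype(np.uint8),None,fx=4,fy=4,interpolation=cv2.INTER_CUBIC); save("crop.png",big)
```

```text
[[-0.031, -0.979, 0.201, 0.26], [-1.0, 0.03, -0.006, 0.092], [0.0, -0.202, -0.979, 1.625], [0.0, 0.0, 0.0, 1.0]] 470.02256128932765
lid top 4233 [0.5784 0.1045 0.1282] [0.5537 0.1065] [0.2477 0.2565] 85.8854751586914
grill>70 5276 [0.5681 0.1043 0.1219] [0.5622 0.106 ] [0.2596 0.2788] 86.29716491699219
handle 366 [0.4314 0.1127 0.1359] [0.3587 0.1169] [0.1849 0.195 ] 88.27484893798828
bar 232 [0.4314 0.1121 0.1234] [0.3524 0.118 ] [0.1296 0.1804] 86.36127471923828
[0.08269541 0.4221595 ] 1.624580792102132
dark 47 [ 0.4621 -0.2952  0.0297] [ 0.4466 -0.2982] [0.081  0.1075] 3.1251556873321533
stem 23 [ 0.4381 -0.2957  0.0279] [ 0.4545 -0.2898] [0.0947 0.0409] 34.916263580322266
[ 0.21296743 -0.3889793 ] 0.0366598141620309
plate 25 [ 0.4849 -0.2928  0.0307] [ 0.4857 -0.2961] [0.003  0.1075] 3.4314374923706055
tray high 415 [ 0.4974 -0.277   0.1121] [ 0.4073 -0.1748] [0.2039 0.5732] 48.460758209228516
```

View pics/crop.png

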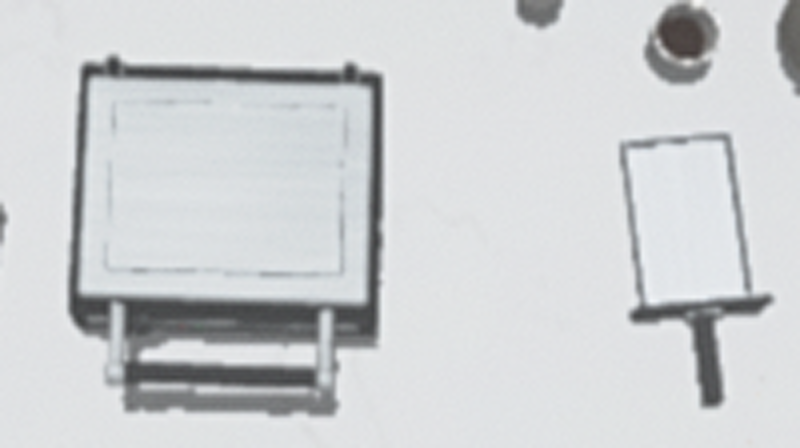

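```bash
cat >> h.py <<'E'
def ray(cam,u,v,z):
    c=get_calibration(cam); T=np.array(c["extrinsics"]); r=T[:3,:3]@[(u-c["cx"])/c["fx"],(v-c["cy"])/c["fy"],1]
    return T[:3,3]+r*(z-T[2,3])/r[2]
E
python3 - <<'E'
from h import *
f=lambda u,v,z: ray("top",250+u/4-.375,150+v/4-.375,z)
for n,a,b,z in [("bar",(122,373),(318,377),.105),("lidtop rear",(88,78),(368,87),.13),("lidtop front",(80,297),(366,305),.13),("hinge lugs",(114,65),(350,72),.09),
 ("lidleft",(88,78),(80,297),.13),("panfar",(622,142),(728,134),.022),("panL",(622,142),(642,303),.022),("panR",(728,134),(748,293),.022),("plate",(632,313),(772,297),.037),("stem",(703,318),(711,403),.03)]:
    p,q=f(*a,z),f(*b,z); e=q-p; print(n,np.round(p,3),np.round(q,3),"mid",np.round((p+q)/2,4),"len",round(np.hypot(*e[:2]),3),"ang",round(np.degrees(np.arctan2(e[1],e[0])),1))
d=np.load("top_d.npy"); P=cloud("top",d)
Q=P[160:232,268:348]; m=(Q[...,2]>.118)&(Q[...,2]<.145); q=Q[m]
r=cv2.minAreaRect(q[:,:2].astype(np.float32)); print(r)
E
```

```text
bar [0.437 0.194 0.105] [0.429 0.035 0.105] mid [0.4328 0.1143 0.105 ] len 0.159 ang -92.9
lidtop rear [0.678 0.216 0.13 ] [ 0.663 -0.014  0.13 ] mid [0.6708 0.1009 0.13  ] len 0.23 ang -93.6
lidtop front [0.496 0.225 0.13 ] [ 0.483 -0.005  0.13 ] mid [0.4894 0.1099 0.13  ] len 0.23 ang -93.4
hinge lugs [0.7   0.197 0.09 ] [ 0.688 -0.002  0.09 ] mid [0.6939 0.0974 0.09  ] len 0.2 ang -93.5
lidleft [0.678 0.216 0.13 ] [0.496 0.225 0.13 ] mid [0.5871 0.2203 0.13  ] len 0.182 ang 177.3
panfar [ 0.636 -0.242  0.022] [ 0.64  -0.336  0.022] mid [ 0.6382 -0.2888  0.022 ] len 0.094 ang -87.3
panL [ 0.636 -0.242  0.022] [ 0.493 -0.249  0.022] mid [ 0.5646 -0.2457  0.022 ] len 0.143 ang -177.1
panR [ 0.64  -0.336  0.022] [ 0.499 -0.341  0.022] mid [ 0.5697 -0.3384  0.022 ] len 0.141 ang -177.7
plate [ 0.483 -0.237  0.037] [ 0.493 -0.357  0.037] mid [ 0.4878 -0.2972  0.037 ] len 0.121 ang -85.2
stem [ 0.478 -0.299  0.03 ] [ 0.405 -0.3    0.03 ] mid [ 0.4412 -0.2994  0.03  ] len 0.073 ang -179.2
((0.5785691738128662, 0.10517986118793488), (0.24735116958618164, 0.20616790652275085), 85.34898376464844)
```

```bash
cat >> h.py <<'E'
from scipy.spatial.transform import Rotation as Ro
def plan(xyz,yaw):
    s=monitor.sense(); R=Ro.from_quat(s["tool_rot"]); p=np.array(s["ee_pos"])
    t=R.inv().apply(np.array(xyz)-p)*100
    T=Ro.from_euler("z",yaw,degrees=True)*Ro.from_quat([1,0,0,0])
    print("t",np.round(t,2),"r",np.round((R.inv()*T).as_rotvec(degrees=True),2),"clock",s["clock"],"pos",np.round(p,4),"F",np.round(s["ft_force"],1),"op",round(s["opening"],4))
E
python3 - <<'E'
from h import *
plan((.421,-.299,.10),2.6)
E
```

```text
t [ 28.45 -11.9   13.13] r [ 0.    0.   18.59] clock 0.9 pos [ 0.1988 -0.5128  0.2313] F [-0.1 -0.1  0.3] op 0.0855
```

{"op": "arm_command", "data": {
  "deltas": [
    {"tx": 9.5, "ty": -4, "tz": 4.4, "rz": 6.2, "jaw": 1},
    {"tx": 19, "ty": -8, "tz": 8.8, "rz": 12.4, "jaw": 1},
    {"tx": 28.4, "ty": -11.9, "tz": 13.1, "rz": 18.6, "jaw": 1},
    {"tx": 28.4, "ty": -11.9, "tz": 13.1, "rz": 18.6, "jaw": 1},
    {"tx": 28.4, "ty": -11.9, "tz": 13.1, "rz": 18.6, "jaw": 1},
    {"tx": 28.4, "ty": -11.9, "tz": 13.1, "rz": 18.6, "jaw": 1},
    {"tx": 28.4, "ty": -11.9, "tz": 13.1, "rz": 18.6, "jaw": 1},
    {"tx": 28.4, "ty": -11.9, "tz": 13.1, "rz": 18.6, "jaw": 1},
    {"tx": 28.4, "ty": -11.9, "tz": 13.1, "rz": 18.6, "jaw": 1},
    {"tx": 28.4, "ty": -11.9, "tz": 13.1, "rz": 18.6, "jaw": 1}
  ]
}}

```text
invalid input at $.deltas[0]: expected keys jaw, tx, ty, tz, rx, ry, rz
```

Run:
```python
from h import *
plan((.421,-.299,.006),2.6)
a,_=grab_frame("side"); b,d=grab_frame("top"); np.save("top1.npy",b)
x=cv2.resize(a[180:330,300:460],None,fx=2.4,fy=2.4); y=cv2.resize(b[170:320,370:470],None,fx=3.6,fy=2.4)
save("a1.png",np.hstack([x,y]))
```

```text
t [ 28.45 -11.9   22.53] r [ 0.    0.   18.59] clock 0.9 pos [ 0.1988 -0.5128  0.2313] F [-0.1 -0.1  0.3] op 0.0855
```

View pics/a1.png

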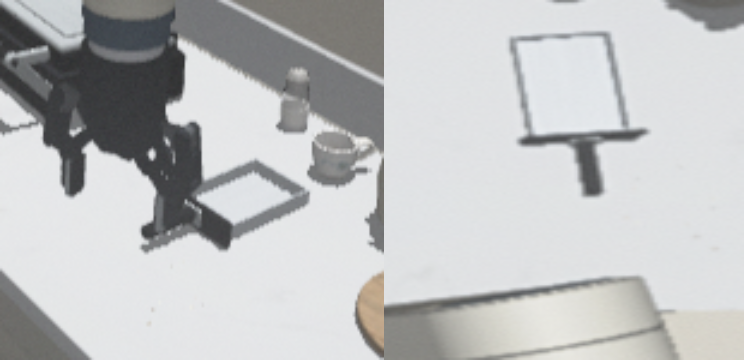

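The call was refused because every key is needed, so this picture still shows the start pose (tray stem seen at about (590,165) in the crop). I'll resend it in full.

{"op": "arm_command", "data": {
  "deltas": [
    {"tx": 9.5, "ty": -4, "tz": 4.4, "rx": 0, "ry": 0, "rz": 6.2, "jaw": 1},
    {"tx": 19, "ty": -8, "tz": 8.8, "rx": 0, "ry": 0, "rz": 12.4, "jaw": 1},
    {"tx": 28.4, "ty": -11.9, "tz": 13.1, "rx": 0, "ry": 0, "rz": 18.6, "jaw": 1},
    {"tx": 28.4, "ty": -11.9, "tz": 13.1, "rx": 0, "ry": 0, "rz": 18.6, "jaw": 1},
    {"tx": 28.4, "ty": -11.9, "tz": 13.1, "rx": 0, "ry": 0, "rz": 18.6, "jaw": 1},
    {"tx": 28.4, "ty": -11.9, "tz": 13.1, "rx": 0, "ry": 0, "rz": 18.6, "jaw": 1},
    {"tx": 28.4, "ty": -11.9, "tz": 13.1, "rx": 0, "ry": 0, "rz": 18.6, "jaw": 1},
    {"tx": 28.4, "ty": -11.9, "tz": 13.1, "rx": 0, "ry": 0, "rz": 18.6, "jaw": 1},
    {"tx": 28.4, "ty": -11.9, "tz": 13.1, "rx": 0, "ry": 0, "rz": 18.6, "jaw": 1},
    {"tx": 28.4, "ty": -11.9, "tz": 13.1, "rx": 0, "ry": 0, "rz": 18.6, "jaw": 1}
  ]
}}

```text
clock: 2.0
ee_pos: [0.4205, -0.2999, 0.1007]
tool_rot: [1.0, 0.022, 0.0, 0.0]
ft_force: [0.3, -0.0, 0.2]
opening: 0.0855
```

Run:
```python
from h import *
plan((.421,-.299,.006),2.6)
a,_=grab_frame("side"); b,d=grab_frame("top"); np.save("top1.npy",b)
x=cv2.resize(a[180:330,300:460],None,fx=2.4,fy=2.4); y=cv2.resize(b[170:320,370:470],None,fx=3.6,fy=2.4)
save("a2.png",np.hstack([x,y]))
```

```text
t [ 0.06 -0.1   9.47] r [ 0.04 -0.02 -0.04] clock 2.0 pos [ 0.4205 -0.2999  0.1007] F [ 0.3 -0.   0.2] op 0.0855
```

View pics/a2.png

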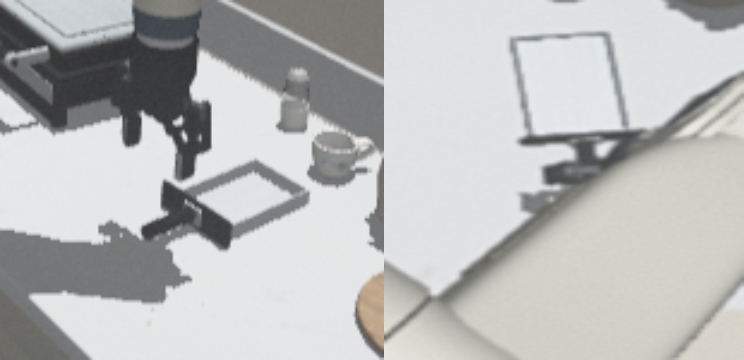

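The gripper stands open above the stem (stem at about (170,222) in the left crop). Now I descend and close.

{"op": "arm_command", "data": {
  "deltas": [
    {"tx": 0, "ty": 0, "tz": 4, "rx": 0, "ry": 0, "rz": 0, "jaw": 1},
    {"tx": 0, "ty": 0, "tz": 7, "rx": 0, "ry": 0, "rz": 0, "jaw": 1},
    {"tx": 0, "ty": 0, "tz": 9.3, "rx": 0, "ry": 0, "rz": 0, "jaw": 1},
    {"tx": 0, "ty": 0, "tz": 9.3, "rx": 0, "ry": 0, "rz": 0, "jaw": 1},
    {"tx": 0, "ty": 0, "tz": 9.3, "rx": 0, "ry": 0, "rz": 0, "jaw": -1},
    {"tx": 0, "ty": 0, "tz": 9.3, "rx": 0, "ry": 0, "rz": 0, "jaw": -1},
    {"tx": 0, "ty": 0, "tz": 9.3, "rx": 0, "ry": 0, "rz": 0, "jaw": -1},
    {"tx": 0, "ty": 0, "tz": 9.3, "rx": 0, "ry": 0, "rz": 0, "jaw": -1},
    {"tx": 0, "ty": 0, "tz": 9.3, "rx": 0, "ry": 0, "rz": 0, "jaw": -1},
    {"tx": 0, "ty": 0, "tz": 9.3, "rx": 0, "ry": 0, "rz": 0, "jaw": -1},
    {"tx": 0, "ty": 0, "tz": 9.3, "rx": 0, "ry": 0, "rz": 0, "jaw": -1},
    {"tx": 0, "ty": 0, "tz": 9.3, "rx": 0, "ry": 0, "rz": 0, "jaw": -1}
  ]
}}

```text
clock: 3.3
ee_pos: [0.4208, -0.2996, 0.0077]
tool_rot: [1.0, 0.023, 0.0, 0.0]
ft_force: [-1.2, -1.7, 5.8]
opening: 0.0148
```

Run:
```python
from h import *
plan((.421,-.33,.007),86.6)
```

```text
t [-0.12  3.03  0.07] r [ 7.000e-02  2.000e-02 -8.402e+01] clock 3.3 pos [ 0.4208 -0.2996  0.0077] F [-1.2 -1.7  5.8] op 0.0148
```

{"op": "arm_command", "data": {
  "deltas": [
    {"tx": 0, "ty": 0.3, "tz": -0.1, "rx": 0, "ry": 0, "rz": -7, "jaw": -1},
    {"tx": 0, "ty": 0.6, "tz": -0.1, "rx": 0, "ry": 0, "rz": -14, "jaw": -1},
    {"tx": 0, "ty": 0.9, "tz": -0.1, "rx": 0, "ry": 0, "rz": -21, "jaw": -1},
    {"tx": 0, "ty": 1.2, "tz": -0.1, "rx": 0, "ry": 0, "rz": -28, "jaw": -1},
    {"tx": 0, "ty": 1.5, "tz": -0.1, "rx": 0, "ry": 0, "rz": -35, "jaw": -1},
    {"tx": 0, "ty": 1.8, "tz": -0.1, "rx": 0, "ry": 0, "rz": -42, "jaw": -1},
    {"tx": 0, "ty": 2.1, "tz": -0.1, "rx": 0, "ry": 0, "rz": -49, "jaw": -1},
    {"tx": 0, "ty": 2.4, "tz": -0.1, "rx": 0, "ry": 0, "rz": -56, "jaw": -1},
    {"tx": 0, "ty": 2.7, "tz": -0.1, "rx": 0, "ry": 0, "rz": -63, "jaw": -1},
    {"tx": 0, "ty": 3, "tz": -0.1, "rx": 0, "ry": 0, "rz": -70, "jaw": -1},
    {"tx": 0, "ty": 3, "tz": -0.1, "rx": 0, "ry": 0, "rz": -77, "jaw": -1},
    {"tx": 0, "ty": 3, "tz": -0.1, "rx": 0, "ry": 0, "rz": -84, "jaw": -1}
  ]
}}

```text
clock: 4.5
ee_pos: [0.4224, -0.3292, 0.0082]
tool_rot: [0.726, 0.688, 0.0, 0.0]
ft_force: [1.5, 0.9, 1.6]
opening: 0.0151
```

Run:
```python
from h import *
plan((.5295,-.27,.007),86.6)
```

```text
t [ 6.49 10.37  0.13] r [ 0.05 -0.02  0.27] clock 4.5 pos [ 0.4224 -0.3292  0.0082] F [1.5 0.9 1.6] op 0.0151
```

{"op": "arm_command", "data": {
  "deltas": [
    {"tx": 0.6, "ty": 1.5, "tz": 0, "rx": 0, "ry": 0, "rz": 0, "jaw": -1},
    {"tx": 1.2, "ty": 3, "tz": 0, "rx": 0, "ry": 0, "rz": 0, "jaw": -1},
    {"tx": 1.8, "ty": 4.5, "tz": 0, "rx": 0, "ry": 0, "rz": 0, "jaw": -1},
    {"tx": 2.5, "ty": 6, "tz": 0, "rx": 0, "ry": 0, "rz": 0, "jaw": -1},
    {"tx": 3.5, "ty": 7.5, "tz": 0, "rx": 0, "ry": 0, "rz": 0, "jaw": -1},
    {"tx": 4.5, "ty": 9, "tz": 0, "rx": 0, "ry": 0, "rz": 0, "jaw": -1},
    {"tx": 5, "ty": 10.4, "tz": 0, "rx": 0, "ry": 0, "rz": 0, "jaw": -1},
    {"tx": 5, "ty": 10.4, "tz": 0, "rx": 0, "ry": 0, "rz": 0, "jaw": -1},
    {"tx": 5, "ty": 10.4, "tz": 0, "rx": 0, "ry": 0, "rz": 0, "jaw": -1}
  ]
}}

```text
clock: 5.4
ee_pos: [0.5296, -0.285, 0.0082]
tool_rot: [0.728, 0.686, 0.001, 0.0]
ft_force: [2.9, 1.9, 2.2]
opening: 0.0147
```

Run:
```python
from h import *
plan((.5295,-.27,.007),86.6)
a,_=grab_frame("side"); b,d=grab_frame("top"); np.save("top2.npy",b); np.save("top2d.npy",d)
x=cv2.resize(a[150:280,250:410],None,fx=2.5,fy=3); y=cv2.resize(b[160:270,300:400],None,fx=4,fy=390/110)
y=cv2.resize(b[160:258,300:400],None,fx=4,fy=4)
save("a3.png",np.hstack([x,y[:390]]))
```

```text
t [ 1.49 -0.1   0.12] r [ 0.07 -0.04  0.04] clock 5.4 pos [ 0.5296 -0.285   0.0082] F [2.9 1.9 2.2] op 0.0147
```

View pics/a3.png

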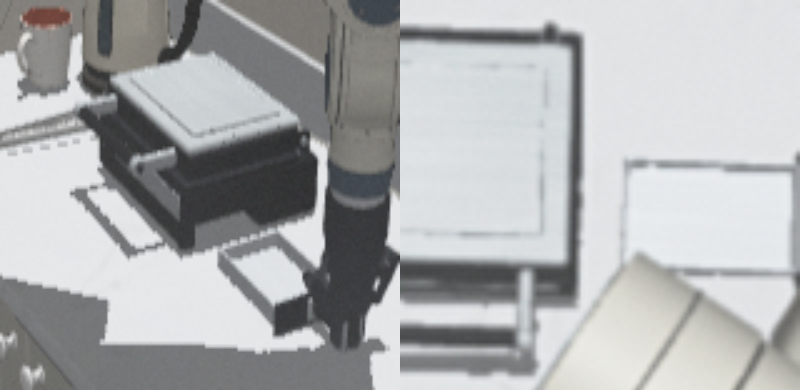

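Run:
```python
from h import *
f=lambda u,v,z: ray("top",300+(u-400)/4-.375,160+v/4-.375,z)
for n,a,b,z in [("rear edge",(626,163),(794,169),.022),("front edge",(622,270),(755,274),.022),("lead edge",(627,165),(622,268),.022),("base R",(582,40),(577,300),.08),("lid rear",(410,35),(575,42),.13)]:
    p,q=f(*a,z),f(*b,z); e=q-p; print(n,np.round(p,3),np.round(q,3),"mid",np.round((p+q)/2,4),"ang",round(np.degrees(np.arctan2(e[1],e[0])),1))
a,_=grab_frame("side"); save("a4.png",cv2.resize(a[205:270,305:400],None,fx=8,fy=8,interpolation=cv2.INTER_CUBIC))
```

```text
rear edge [ 0.587 -0.068  0.022] [ 0.577 -0.214  0.022] mid [ 0.5818 -0.1407  0.022 ] ang -93.8
front edge [ 0.493 -0.06   0.022] [ 0.486 -0.174  0.022] mid [ 0.4894 -0.1168  0.022 ] ang -93.5
lead edge [ 0.585 -0.069  0.022] [ 0.495 -0.06   0.022] mid [ 0.5398 -0.0642  0.022 ] ang 174.5
base R [ 0.683 -0.03   0.08 ] [ 0.461 -0.016  0.08 ] mid [ 0.5717 -0.0228  0.08  ] ang 176.4
lid rear [0.678 0.115 0.13 ] [ 0.668 -0.02   0.13 ] mid [0.6726 0.0477 0.13  ] ang -94.3
```

View pics/a4.png

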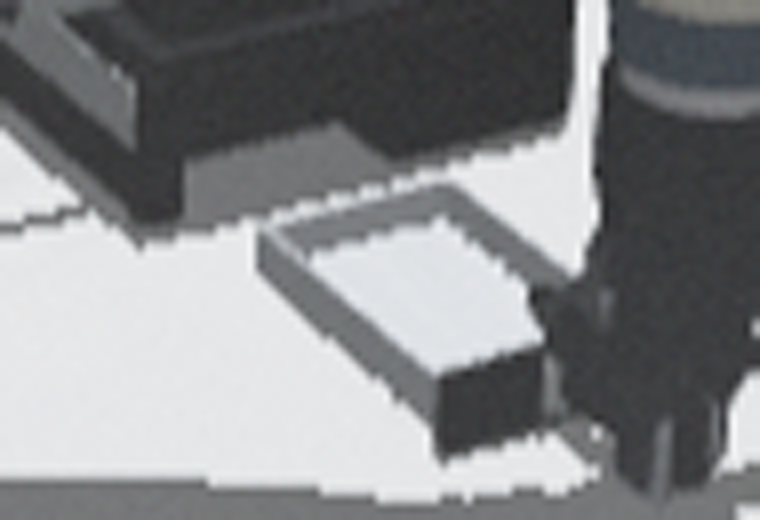

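The mouth shows at crop pixels (183,215) (front edge, floor) to (390,165) (rear edge, floor), with the pan's leading edge at (262,235) to (445,185).

Run:
```python
from h import *
f=lambda u,v,z: ray("side",305+u/8-.44,205+v/8-.44,z)
for n,a,z in [("mouth F",(183,215),0),("mouth F top",(185,160),.031),("mouth R",(390,165),0),("base rear",(567,128),0),("base front",(140,222),0),("pan lead F",(262,232),.022),("pan lead R",(445,184),.022),("plate front bot",(440,460),0)]:
    print(n,np.round(f(*a,z),4))
plan((.54,-.25,.007),86.6)
```

```text
mouth F [ 0.4969 -0.0061  0.    ]
mouth F top [ 0.4925 -0.0125  0.031 ]
mouth R [ 0.6    -0.0165  0.    ]
base rear [ 0.6892 -0.0302  0.    ]
base front [ 0.4778 -0.0015  0.    ]
pan lead F [ 0.4942 -0.0671  0.022 ]
pan lead R [ 0.5845 -0.074   0.022 ]
plate front bot [ 0.4735 -0.2163  0.    ]
t [3.62 0.94 0.13] r [ 0.01 -0.02 -0.04] clock 5.55 pos [ 0.5284 -0.2856  0.0082] F [1.3 0.6 0.5] op 0.0147
```

{"op": "arm_command", "data": {
  "deltas": [
    {"tx": 1, "ty": 0.3, "tz": 0, "rx": 0, "ry": 0, "rz": 0, "jaw": -1},
    {"tx": 2, "ty": 0.3, "tz": 0, "rx": 0, "ry": 0, "rz": 0, "jaw": -1},
    {"tx": 3, "ty": 0.3, "tz": 0, "rx": 0, "ry": 0, "rz": 0, "jaw": -1},
    {"tx": 4, "ty": 0.3, "tz": 0, "rx": 0, "ry": 0, "rz": 0, "jaw": -1},
    {"tx": 5, "ty": 0.3, "tz": 0, "rx": 0, "ry": 0, "rz": 0, "jaw": -1},
    {"tx": 5.7, "ty": 0.3, "tz": 0, "rx": 0, "ry": 0, "rz": 0, "jaw": -1},
    {"tx": 6.4, "ty": 0.3, "tz": 0, "rx": 0, "ry": 0, "rz": 0, "jaw": -1},
    {"tx": 6.4, "ty": 0.3, "tz": 0, "rx": 0, "ry": 0, "rz": 0, "jaw": -1}
  ]
}}

```text
clock: 6.35
ee_pos: [0.535, -0.2339, 0.0109]
tool_rot: [0.731, 0.683, -0.009, 0.009]
ft_force: [-17.0, -59.2, 4.8]
opening: 0.0149
```

Run:
```python
from h import *
plan((.5403,-.09,.007),86.6)
a,_=grab_frame("side"); save("a5.png",cv2.resize(a[195:270,305:400],None,fx=8,fy=8,interpolation=cv2.INTER_CUBIC))
```

```text
t [14.4  -0.45  0.03] r [ 0.    1.43 -0.5 ] clock 6.35 pos [ 0.535  -0.2339  0.0109] F [-17.  -59.2   4.8] op 0.0149
```

View pics/a5.png

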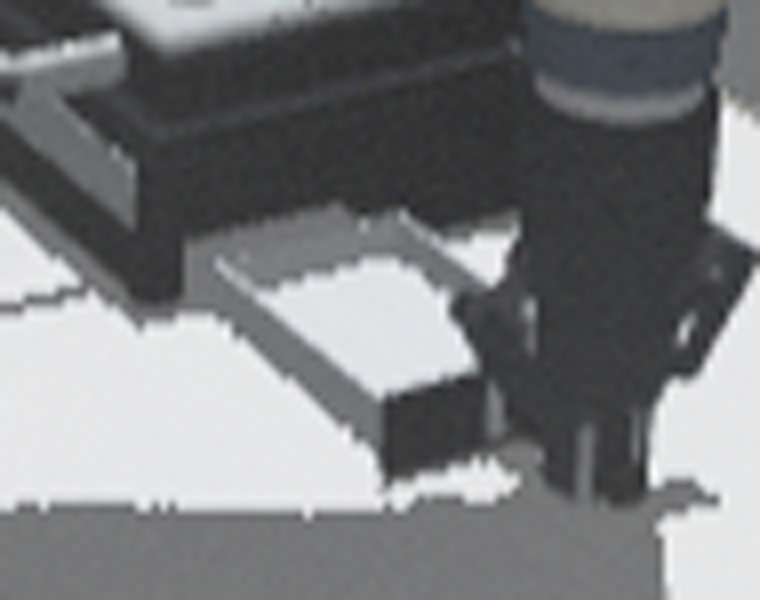

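The pan's leading rear corner caught the rear edge of the mouth (59 N along y). I'll back off and shift it toward the front.

{"op": "arm_command", "data": {
  "deltas": [
    {"tx": -1.5, "ty": 0, "tz": 0, "rx": 0, "ry": 0, "rz": 0, "jaw": -1},
    {"tx": -3, "ty": 0, "tz": 0, "rx": 0, "ry": 0, "rz": 0, "jaw": -1},
    {"tx": -3, "ty": -0.5, "tz": 0, "rx": 0, "ry": 0, "rz": 0, "jaw": -1},
    {"tx": -3, "ty": -0.5, "tz": 0, "rx": 0, "ry": 0, "rz": 0, "jaw": -1},
    {"tx": -3, "ty": -0.5, "tz": 0, "rx": 0, "ry": 0, "rz": 0, "jaw": -1}
  ]
}}

```text
clock: 6.9
ee_pos: [0.5285, -0.2505, 0.0082]
tool_rot: [0.728, 0.686, -0.0, -0.0]
ft_force: [0.5, -1.4, 0.4]
opening: 0.015
```

Run:
```python
from h import *
plan((.5403,-.09,.007),86.6)
a,_=grab_frame("side"); b,_=grab_frame("top")
x=cv2.resize(a[205:255,320:370],None,fx=8,fy=8,interpolation=cv2.INTER_CUBIC); y=cv2.resize(b[190:240,338:388],None,fx=8,fy=8,interpolation=cv2.INTER_CUBIC)
save("a6.png",np.hstack([x,y]))
```

```text
t [16.09  0.23  0.12] r [-0.03 -0.02  0.02] clock 6.9 pos [ 0.5285 -0.2505  0.0082] F [ 0.5 -1.4  0.4] op 0.015
```

View pics/a6.png

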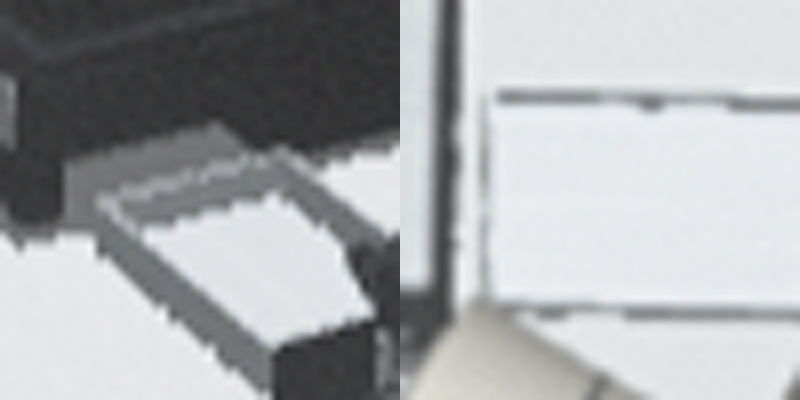

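Run:
```python
from h import *
a,d=grab_frame("side"); P=cloud("side",d)[150:290,250:420]
th=np.radians(-3.5); ex=np.array([np.cos(th),np.sin(th)]); ey=np.array([-ex[1],ex[0]])
o=np.array([.592,.1043])
X=(P[...,:2]-o)@ex; Y=(P[...,:2]-o)@ey; Z=P[...,2]
m=(abs(X)<.13)&(Y>-.15)&(Y<-.11)&(Z>.035)&(Z<.078)
print("face Y med",np.median(Y[m]),"slope",np.polyfit(X[m],Y[m],1),"X range",np.percentile(X[m],[0.5,2,98,99.5]))
f=np.median(Y[m])
for z0,z1 in [(.004,.012),(.012,.02),(.02,.028)]:
    k=(abs(Y-f)<.006)&(Z>z0)&(Z<z1)&(abs(X)<.14); x=np.sort(X[k]); g=np.diff(x)
    i=g.argmax() if len(g) else 0; print(z0,len(x),"gap",x[i],x[i+1],"ends",x[0],x[-1])
# pan walls: points 8..20mm high, Y further out
for y0,y1 in [(-.18,-.165),(-.20,-.18),(-.22,-.20)]:
    k=(Y>y0)&(Y<y1)&(Z>.008)&(Z<.03)&(abs(X)<.14); print("pan",y0,k.sum(),np.percentile(X[k],[1,5,95,99]).round(4))
k=(Y>-.24)&(Y<-.15)&(Z>.017)&(Z<.03)&(abs(X)<.14);print("rim lead Y",np.percentile(Y[k],[90,98]))
# handle bar from top depth
dt=np.load("top_d.npy"); Q=cloud("top",dt); Xt=(Q[...,:2]-o)@ex; Yt=(Q[...,:2]-o)@ey
k=(Q[...,2]>.09)&(Q[...,2]<.12)&(Xt<-.12)&(abs(Yt)<.065); print("bar top cam",k.sum(),np.percentile(Xt[k],[2,50,98]),Q[k][:,2].max())
k=(Q[...,2]>.06)&(Q[...,2]<.14)&(abs(Xt)<.14)&(abs(Yt)<.15); print("grill top cam",np.percentile(Xt[k],[.5,2,98,99.5]),np.percentile(Yt[k],[.5,2,98,99.5]))
```

```text
face Y med -0.1275734550659951 slope [-0.00566781 -0.12633192] X range [-0.11477636 -0.11261482  0.08171916  0.08849105]
0.004 29 gap -0.09777698316535013 0.01130886385271109 ends -0.11382623713416958 0.0818421822744668
0.012 47 gap -0.099125665464854 0.006995100269403952 ends -0.1121776385239845 0.08243585365446064
0.02 51 gap -0.09874068251125598 0.006562992592219084 ends -0.11505010563441269 0.0880108234343725
pan -0.18 20 [-0.0935 -0.0934  0.0044  0.0053]
pan -0.2 32 [-0.0935 -0.0932  0.0051  0.0075]
pan -0.22 28 [-0.0928 -0.0911  0.0048  0.0055]
rim lead Y [-0.15148728 -0.1501806 ]
bar top cam 228 [-0.16758948 -0.15956543 -0.15016806] 0.11877638413746738
grill top cam [-0.12741902 -0.11174042  0.10282982  0.10686651] [-0.12844304 -0.12239476  0.12061498  0.12700966]
```

Side-camera depth gives a mouth of −98.5 to +6.8 mm and a pan of −93.5 to +5.3 mm along the same axis. The pan is about 1 mm off centre, so I nudge it 1 mm and insert.

{"op": "arm_command", "data": {
  "deltas": [
    {"tx": 0.5, "ty": -0.1, "tz": 0, "rx": 0, "ry": 0, "rz": 0, "jaw": -1},
    {"tx": 1.2, "ty": -0.1, "tz": 0, "rx": 0, "ry": 0, "rz": 0, "jaw": -1},
    {"tx": 2, "ty": -0.1, "tz": 0, "rx": 0, "ry": 0, "rz": 0, "jaw": -1},
    {"tx": 2.8, "ty": -0.1, "tz": 0, "rx": 0, "ry": 0, "rz": 0, "jaw": -1},
    {"tx": 3.6, "ty": -0.1, "tz": 0, "rx": 0, "ry": 0, "rz": 0, "jaw": -1},
    {"tx": 4.4, "ty": -0.1, "tz": 0, "rx": 0, "ry": 0, "rz": 0, "jaw": -1},
    {"tx": 4.4, "ty": -0.1, "tz": 0, "rx": 0, "ry": 0, "rz": 0, "jaw": -1}
  ]
}}

```text
clock: 7.75
ee_pos: [0.5303, -0.2059, 0.0083]
tool_rot: [0.727, 0.686, 0.0, -0.0]
ft_force: [0.7, 0.9, -2.1]
opening: 0.0145
```

In, with no resistance. On I go.

{"op": "arm_command", "data": {
  "deltas": [
    {"tx": 1, "ty": 0, "tz": 0, "rx": 0, "ry": 0, "rz": 0, "jaw": -1},
    {"tx": 2, "ty": 0, "tz": 0, "rx": 0, "ry": 0, "rz": 0, "jaw": -1},
    {"tx": 3, "ty": 0, "tz": 0, "rx": 0, "ry": 0, "rz": 0, "jaw": -1},
    {"tx": 4, "ty": 0, "tz": 0, "rx": 0, "ry": 0, "rz": 0, "jaw": -1},
    {"tx": 5, "ty": 0, "tz": 0, "rx": 0, "ry": 0, "rz": 0, "jaw": -1},
    {"tx": 6, "ty": 0, "tz": 0, "rx": 0, "ry": 0, "rz": 0, "jaw": -1},
    {"tx": 7, "ty": 0, "tz": 0, "rx": 0, "ry": 0, "rz": 0, "jaw": -1},
    {"tx": 8, "ty": 0, "tz": 0, "rx": 0, "ry": 0, "rz": 0, "jaw": -1},
    {"tx": 9, "ty": 0, "tz": 0, "rx": 0, "ry": 0, "rz": 0, "jaw": -1},
    {"tx": 10, "ty": 0, "tz": 0, "rx": 0, "ry": 0, "rz": 0, "jaw": -1},
    {"tx": 10, "ty": 0, "tz": 0, "rx": 0, "ry": 0, "rz": 0, "jaw": -1}
  ]
}}

```text
clock: 8.85
ee_pos: [0.5363, -0.1061, 0.0083]
tool_rot: [0.727, 0.686, 0.0, -0.0]
ft_force: [-0.2, 1.4, -1.4]
opening: 0.0147
```

Roughly 18 mm should remain. I'll use small steps and watch the force.

{"op": "arm_command", "data": {
  "deltas": [
    {"tx": 0.5, "ty": 0, "tz": 0, "rx": 0, "ry": 0, "rz": 0, "jaw": -1},
    {"tx": 1, "ty": 0, "tz": 0, "rx": 0, "ry": 0, "rz": 0, "jaw": -1},
    {"tx": 1.4, "ty": 0, "tz": 0, "rx": 0, "ry": 0, "rz": 0, "jaw": -1},
    {"tx": 1.7, "ty": 0, "tz": 0, "rx": 0, "ry": 0, "rz": 0, "jaw": -1},
    {"tx": 1.7, "ty": 0, "tz": 0, "rx": 0, "ry": 0, "rz": 0, "jaw": -1}
  ]
}}

```text
clock: 9.35
ee_pos: [0.5373, -0.0902, 0.0083]
tool_rot: [0.728, 0.686, 0.0, -0.0]
ft_force: [0.2, -0.3, -1.3]
opening: 0.015
```

{"op": "arm_command", "data": {
  "deltas": [
    {"tx": 0.2, "ty": 0, "tz": 0, "rx": 0, "ry": 0, "rz": 0, "jaw": -1},
    {"tx": 0.4, "ty": 0, "tz": 0, "rx": 0, "ry": 0, "rz": 0, "jaw": -1},
    {"tx": 0.6, "ty": 0, "tz": 0, "rx": 0, "ry": 0, "rz": 0, "jaw": -1},
    {"tx": 0.6, "ty": 0, "tz": 0, "rx": 0, "ry": 0, "rz": 0, "jaw": -1}
  ]
}}

```text
clock: 9.75
ee_pos: [0.5374, -0.0849, 0.0083]
tool_rot: [0.728, 0.686, -0.001, 0.0]
ft_force: [-2.0, -4.3, -0.4]
opening: 0.0153
```

Contact begins (−4 N). A little more to seat it.

{"op": "arm_command", "data": {
  "deltas": [
    {"tx": 0.2, "ty": 0, "tz": 0, "rx": 0, "ry": 0, "rz": 0, "jaw": -1},
    {"tx": 0.3, "ty": 0, "tz": 0, "rx": 0, "ry": 0, "rz": 0, "jaw": -1},
    {"tx": 0.3, "ty": 0, "tz": 0, "rx": 0, "ry": 0, "rz": 0, "jaw": -1}
  ]
}}

```text
clock: 10.05
ee_pos: [0.5374, -0.0849, 0.0083]
tool_rot: [0.729, 0.685, -0.003, 0.002]
ft_force: [-4.9, -19.8, -2.6]
opening: 0.0145
```

Run:
```python
from h import *
plan((.54,-.09,.2),86.6)
a,d=grab_frame("side"); save("a7.png",cv2.resize(a[170:265,270:400],None,fx=6,fy=6,interpolation=cv2.INTER_CUBIC))
P=cloud("side",d)[150:290,250:420]
th=np.radians(-3.8); ex=np.array([np.cos(th),np.sin(th)]); ey=np.array([-ex[1],ex[0]]); o=np.array([.5865,.1065])
X=(P[...,:2]-o)@ex; Y=(P[...,:2]-o)@ey; Z=P[...,2]
for n,x0,x1,z0,z1 in [("face",-.10,.05,.042,.075),("plate front",-.098,-.065,.008,.034),("plate rear",-.03,.02,.008,.034)]:
    k=(X>x0)&(X<x1)&(Z>z0)&(Z<z1)&(Y>-.16)&(Y<-.11); print(n,k.sum(),np.percentile(Y[k],[10,50,90]).round(4))
```

```text
t [ -0.62   0.27 -19.17] r [-0.06  0.38 -0.16] clock 10.05 pos [ 0.5374 -0.0849  0.0083] F [ -4.9 -19.8  -2.6] op 0.0145
face 121 [-0.1348 -0.1299 -0.1182]
plate front 67 [-0.1416 -0.1379 -0.1328]
plate rear 3 [-0.1452 -0.1444 -0.1383]
```

View pics/a7.png

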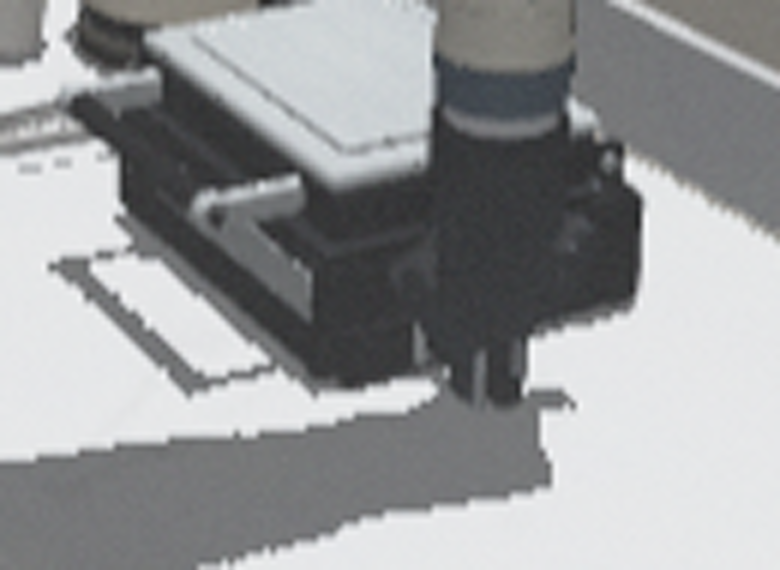

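The plate's face sits 8 mm outside the side face, which is exactly the plate's thickness, so the tray is home (hard stop, 20 N). Relax, let go, lift.

{"op": "arm_command", "data": {
  "deltas": [
    {"tx": -0.3, "ty": 0, "tz": 0, "rx": 0, "ry": 0, "rz": 0, "jaw": -1},
    {"tx": -0.3, "ty": 0, "tz": 0, "rx": 0, "ry": 0, "rz": 0, "jaw": 1},
    {"tx": -0.3, "ty": 0, "tz": 0, "rx": 0, "ry": 0, "rz": 0, "jaw": 1},
    {"tx": -0.3, "ty": 0, "tz": 0, "rx": 0, "ry": 0, "rz": 0, "jaw": 1},
    {"tx": -0.3, "ty": 0, "tz": 0, "rx": 0, "ry": 0, "rz": 0, "jaw": 1},
    {"tx": -0.3, "ty": 0, "tz": 0, "rx": 0, "ry": 0, "rz": 0, "jaw": 1},
    {"tx": -0.3, "ty": 0, "tz": -2, "rx": 0, "ry": 0, "rz": 0, "jaw": 1},
    {"tx": -0.3, "ty": 0, "tz": -5, "rx": 0, "ry": 0, "rz": 0, "jaw": 1},
    {"tx": -0.3, "ty": 0, "tz": -10, "rx": 0, "ry": 0, "rz": 0, "jaw": 1},
    {"tx": -0.3, "ty": 0, "tz": -15, "rx": 0, "ry": 0, "rz": 0, "jaw": 1},
    {"tx": -0.3, "ty": 0, "tz": -20, "rx": 0, "ry": 0, "rz": 0, "jaw": 1},
    {"tx": -0.3, "ty": 0, "tz": -20, "rx": 0, "ry": 0, "rz": 0, "jaw": 1}
  ]
}}

```text
clock: 11.3
ee_pos: [0.54, -0.0852, 0.2152]
tool_rot: [0.728, 0.686, 0.003, 0.005]
ft_force: [0.6, 0.3, -0.6]
opening: 0.0849
```

Run:
```python
from h import *
th=np.radians(-3.8); ex=np.array([np.cos(th),np.sin(th)]); ey=np.array([-ex[1],ex[0]]); o=np.array([.5865,.1065])
a,d=grab_frame("side"); P=cloud("side",d)
X=(P[...,:2]-o)@ex; Y=(P[...,:2]-o)@ey; Z=P[...,2]
for n,x0,x1,z0,z1 in [("face",-.10,.05,.042,.075),("plate front",-.098,-.065,.008,.034),("plate rear",-.03,.015,.008,.034)]:
    k=(X>x0)&(X<x1)&(Z>z0)&(Z<z1)&(Y>-.16)&(Y<-.11); print(n,k.sum(),np.percentile(Y[k],[10,50,90]).round(4))
k=(Z>.095)&(Z<.125)&(X<-.13)&(X>-.19)&(abs(Y)<.06); print("bar side",k.sum(),np.percentile(X[k],[5,50,95]).round(4),np.percentile(Z[k],[5,50,95]).round(4))
k=(Z>.06)&(Z<.14)&(X<-.13)&(X>-.19)&(abs(Y)<.12); print("bar+arms Y",np.percentile(Y[k],[0,1,99,100]).round(4))
h=o+ex*-.158; print("handle model",h); plan((*h,.20),86.2)
b,d=grab_frame("top"); Q=cloud("top",d);X=(Q[...,:2]-o)@ex; Y=(Q[...,:2]-o)@ey
k=(Q[...,2]>.085)&(Q[...,2]<.125)&(X<-.13)&(X>-.19)&(abs(Y)<.06); print("bar top",k.sum(),np.percentile(X[k],[5,50,95]).round(4),np.percentile(Q[k][:,2],[5,50,95]).round(4))
```

```text
face 366 [-0.1343 -0.1301 -0.1201]
plate front 69 [-0.1434 -0.1395 -0.1327]
plate rear 66 [-0.1424 -0.1392 -0.135 ]
bar side 109 [-0.1652 -0.1607 -0.1511] [0.098  0.1075 0.1119]
bar+arms Y [-0.0992 -0.0975  0.0878  0.0966]
handle model [0.42884737 0.11697128]
t [ 19.5  -12.21   1.07] r [0.37 0.09 0.4 ] clock 11.35 pos [ 0.5391 -0.0849  0.2118] F [ 0.4 -0.4 -1.3] op 0.0856
bar top 207 [-0.1612 -0.1542 -0.1452] [0.1039 0.1108 0.1168]
```

Tray is still seated (plate −139 against face −130 mm). Now move over the bar with the jaws partly open.

{"op": "arm_command", "data": {
  "deltas": [
    {"tx": 4, "ty": -3, "tz": 0, "rx": 0.1, "ry": 0, "rz": 0.1, "jaw": -0.05},
    {"tx": 8, "ty": -6, "tz": 0, "rx": 0.2, "ry": 0, "rz": 0.2, "jaw": -0.05},
    {"tx": 12, "ty": -9, "tz": 0.3, "rx": 0.3, "ry": 0, "rz": 0.3, "jaw": -0.05},
    {"tx": 16, "ty": -12.2, "tz": 0.6, "rx": 0.4, "ry": 0.1, "rz": 0.4, "jaw": -0.05},
    {"tx": 19.5, "ty": -12.2, "tz": 1, "rx": 0.4, "ry": 0.1, "rz": 0.4, "jaw": -0.05},
    {"tx": 19.5, "ty": -12.2, "tz": 1, "rx": 0.4, "ry": 0.1, "rz": 0.4, "jaw": -0.05},
    {"tx": 19.5, "ty": -12.2, "tz": 1, "rx": 0.4, "ry": 0.1, "rz": 0.4, "jaw": -0.05},
    {"tx": 19.5, "ty": -12.2, "tz": 1, "rx": 0.4, "ry": 0.1, "rz": 0.4, "jaw": -0.05},
    {"tx": 19.5, "ty": -12.2, "tz": 1, "rx": 0.4, "ry": 0.1, "rz": 0.4, "jaw": -0.05}
  ]
}}

```text
clock: 12.3
ee_pos: [0.4277, 0.1164, 0.1978]
tool_rot: [0.731, 0.683, -0.002, -0.003]
ft_force: [-0.7, 0.4, 0.6]
opening: 0.0406
```

Run:
```python
from h import *
plan((.4285,.117,.083),86.2)
a,_=grab_frame("side"); save("a8.png",cv2.resize(a[130:250,250:400],None,fx=5,fy=5,interpolation=cv2.INTER_CUBIC))
```

```text
t [ 0.05  0.17 11.48] r [-0.46 -0.08 -0.1 ] clock 12.3 pos [0.4277 0.1164 0.1978] F [-0.7  0.4  0.6] op 0.0406
```

View pics/a8.png

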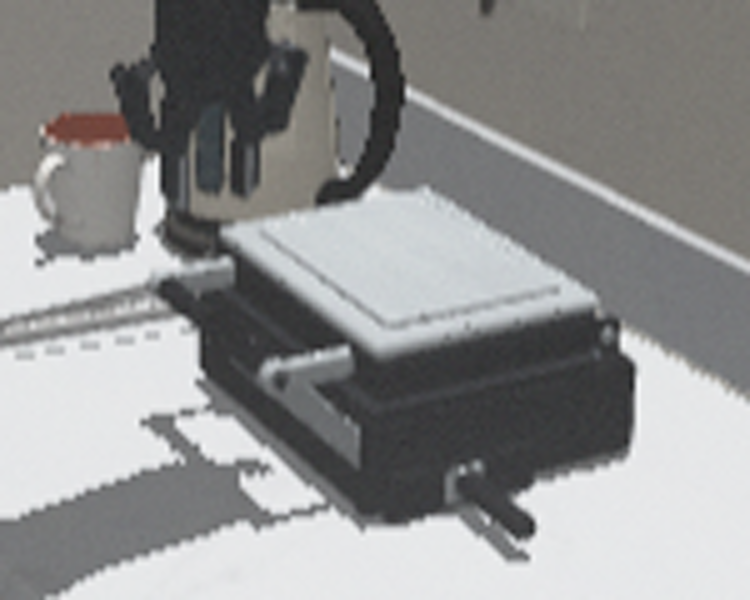

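The tray is flush (handle at about (490,500) in the crop) and the gripper stands above the bar. Descend and grip.

{"op": "arm_command", "data": {
  "deltas": [
    {"tx": 0, "ty": 0.1, "tz": 4, "rx": -0.4, "ry": 0, "rz": 0, "jaw": -0.05},
    {"tx": 0, "ty": 0.1, "tz": 7, "rx": -0.4, "ry": 0, "rz": 0, "jaw": -0.05},
    {"tx": 0, "ty": 0.1, "tz": 9.5, "rx": -0.4, "ry": 0, "rz": 0, "jaw": -0.05},
    {"tx": 0, "ty": 0.1, "tz": 11.4, "rx": -0.4, "ry": 0, "rz": 0, "jaw": -0.05},
    {"tx": 0, "ty": 0.1, "tz": 11.4, "rx": -0.4, "ry": 0, "rz": 0, "jaw": -0.05}
  ]
}}

```text
clock: 12.85
ee_pos: [0.4264, 0.1166, 0.0823]
tool_rot: [0.731, 0.683, -0.001, -0.002]
ft_force: [-0.2, -0.2, 0.5]
opening: 0.0406
```

{"op": "arm_command", "data": {
  "deltas": [
    {"tx": 0, "ty": 0, "tz": 0, "rx": 0, "ry": 0, "rz": 0, "jaw": -1},
    {"tx": 0, "ty": 0, "tz": 0, "rx": 0, "ry": 0, "rz": 0, "jaw": -1},
    {"tx": 0, "ty": 0, "tz": 0, "rx": 0, "ry": 0, "rz": 0, "jaw": -1},
    {"tx": 0, "ty": 0, "tz": 0, "rx": 0, "ry": 0, "rz": 0, "jaw": -1},
    {"tx": 0, "ty": 0, "tz": 0, "rx": 0, "ry": 0, "rz": 0, "jaw": -1}
  ]
}}

```text
clock: 13.35
ee_pos: [0.433, 0.1167, 0.0868]
tool_rot: [0.731, 0.683, 0.004, 0.003]
ft_force: [15.8, -5.1, -4.7]
opening: 0.0161
```

Run:
```python
from h import *
plan((.4285,.117,.083),86.2)
L=np.hypot(.256,.015); a0=np.arctan2(.015,.256)
for q in range(0,50,5):
    a=a0+np.radians(q); print(q,"ty(back) %.2f up %.2f"%(100*(.256-L*np.cos(a)),100*(L*np.sin(a)-.015)))
```

```text
t [ 0.   -0.45  0.38] r [ 0.6  -0.07 -0.09] clock 13.35 pos [0.433  0.1167 0.0868] F [15.8 -5.1 -4.7] op 0.0161
0 ty(back) 0.00 up 0.00
5 ty(back) 0.23 up 2.23
10 ty(back) 0.65 up 4.42
15 ty(back) 1.26 up 6.57
20 ty(back) 2.06 up 8.67
25 ty(back) 3.03 up 10.68
30 ty(back) 4.18 up 12.60
35 ty(back) 5.49 up 14.41
40 ty(back) 6.95 up 16.10
45 ty(back) 8.56 up 17.66
```

{"op": "arm_command", "data": {
  "deltas": [
    {"tx": 0, "ty": 0.7, "tz": -0.4, "rx": 0, "ry": 0, "rz": 0, "jaw": -1},
    {"tx": 0, "ty": 0.8, "tz": -1.5, "rx": 0, "ry": 0, "rz": 0, "jaw": -1},
    {"tx": 0, "ty": 0.9, "tz": -2.6, "rx": 0, "ry": 0, "rz": 0, "jaw": -1},
    {"tx": 0, "ty": 1.1, "tz": -3.7, "rx": 0, "ry": 0, "rz": 0, "jaw": -1},
    {"tx": 0, "ty": 1.35, "tz": -4.8, "rx": 0, "ry": 0, "rz": 0, "jaw": -1},
    {"tx": 0, "ty": 1.6, "tz": -5.9, "rx": 0, "ry": 0, "rz": 0, "jaw": -1},
    {"tx": 0, "ty": 1.95, "tz": -7, "rx": 0, "ry": 0, "rz": 0, "jaw": -1},
    {"tx": 0, "ty": 2.3, "tz": -8, "rx": 0, "ry": 0, "rz": 0, "jaw": -1},
    {"tx": 0, "ty": 2.75, "tz": -9.1, "rx": 0, "ry": 0, "rz": 0, "jaw": -1},
    {"tx": 0, "ty": 2.75, "tz": -9.1, "rx": 0, "ry": 0, "rz": 0, "jaw": -1}
  ]
}}

```text
clock: 14.35
ee_pos: [0.4544, 0.1153, 0.1772]
tool_rot: [0.73, 0.683, 0.0, -0.001]
ft_force: [-10.1, -0.8, 0.8]
opening: 0.0156
```

Run:
```python
from h import *
plan((.4285,.117,.083),86.2)
a,d=grab_frame("side"); save("a9.png",cv2.resize(a[90:250,230:400],None,fx=3.7,fy=3.7,interpolation=cv2.INTER_CUBIC))
```

```text
t [-0.02 -2.59  9.42] r [-0.04 -0.09 -0.01] clock 14.35 pos [0.4544 0.1153 0.1772] F [-10.1  -0.8   0.8] op 0.0156
```

View pics/a9.png

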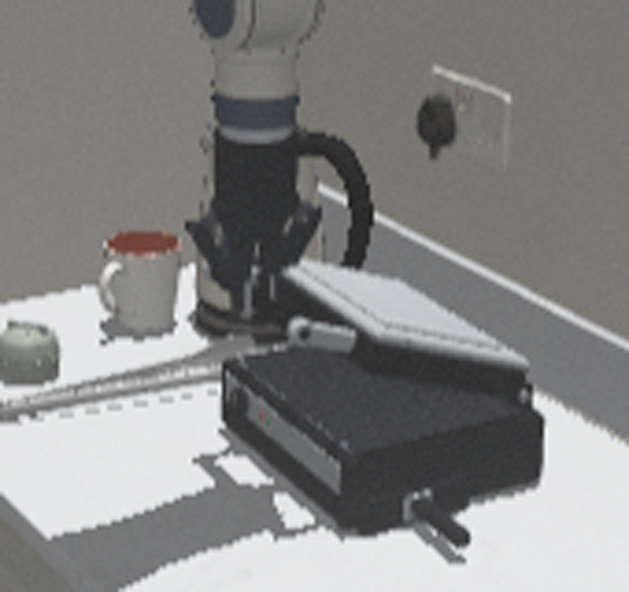

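Lid is up about 21°, held by the bar. Continue along the arc to 45°.

{"op": "arm_command", "data": {
  "deltas": [
    {"tx": 0, "ty": 0.4, "tz": -0.8, "rx": 0, "ry": 0, "rz": 0, "jaw": -1},
    {"tx": 0, "ty": 0.8, "tz": -1.65, "rx": 0, "ry": 0, "rz": 0, "jaw": -1},
    {"tx": 0, "ty": 1.35, "tz": -2.6, "rx": 0, "ry": 0, "rz": 0, "jaw": -1},
    {"tx": 0, "ty": 1.95, "tz": -3.55, "rx": 0, "ry": 0, "rz": 0, "jaw": -1},
    {"tx": 0, "ty": 2.6, "tz": -4.5, "rx": 0, "ry": 0, "rz": 0, "jaw": -1},
    {"tx": 0, "ty": 3.25, "tz": -5.35, "rx": 0, "ry": 0, "rz": 0, "jaw": -1},
    {"tx": 0, "ty": 3.95, "tz": -6.25, "rx": 0, "ry": 0, "rz": 0, "jaw": -1},
    {"tx": 0, "ty": 4.7, "tz": -7.05, "rx": 0, "ry": 0, "rz": 0, "jaw": -1},
    {"tx": 0, "ty": 5.5, "tz": -7.85, "rx": 0, "ry": 0, "rz": 0, "jaw": -1},
    {"tx": 0, "ty": 6.3, "tz": -8.6, "rx": 0, "ry": 0, "rz": 0, "jaw": -1},
    {"tx": 0, "ty": 6.3, "tz": -8.6, "rx": 0, "ry": 0, "rz": 0, "jaw": -1},
    {"tx": 0, "ty": 6.3, "tz": -8.6, "rx": 0, "ry": 0, "rz": 0, "jaw": -1}
  ]
}}

```text
clock: 15.6
ee_pos: [0.5147, 0.1115, 0.2648]
tool_rot: [0.73, 0.683, 0.0, -0.002]
ft_force: [-25.1, 0.2, 21.8]
opening: 0.0156
```

Run:
```python
from h import *
plan((.4285,.117,.083),86.2)
th=np.radians(-3.8); ex=np.array([np.cos(th),np.sin(th)]); ey=np.array([-ex[1],ex[0]]); o=np.array([.5865,.1065])
for c in ("side","top"):
    a,d=grab_frame(c); P=cloud(c,d); X=(P[...,:2]-o)@ex; Y=(P[...,:2]-o)@ey; Z=P[...,2]
    bright=a.astype(int).sum(-1)>420
    k=bright&(abs(Y)<.105)&(X>-.06)&(X<.13)&(Z>.13)&(Z<.33)&(d>0)
    x,z=X[k],Z[k]
    for _ in range(5):
        p=np.polyfit(x,z,1); r=abs(z-np.polyval(p,x)); g=r<max(.004,np.median(r)*2.5); x,z=x[g],z[g]
    print(c,k.sum(),len(x),"lid angle",-np.degrees(np.arctan(p[0])),"X",x.min(),x.max())
    if c=="side": save("a10.png",cv2.resize(a[60:250,230:400],None,fx=3.1,fy=3.1,interpolation=cv2.INTER_CUBIC))
k=np.load("top_d.npy"); P=cloud("top",k); X=(P[...,:2]-o)@ex; Y=(P[...,:2]-o)@ey
m=(abs(Y)<.1)&(X>-.09)&(X<.07)&(P[...,2]>.11)&(P[...,2]<.15); print("shut slope",np.degrees(np.polyfit(X[m],P[...,2][m],1)[0]))
```

```text
t [-0.06 -8.6  18.19] r [-0.12 -0.14  0.02] clock 15.6 pos [0.5147 0.1115 0.2648] F [-25.1   0.2  21.8] op 0.0156
side 41 37 lid angle 25.282108152243154 X -0.02098074611655776 0.008604938622965436
top 656 524 lid angle 42.79304712187727 X -0.017368034991086394 0.11523819856586309
shut slope 0.7254359625731076
```

The viewer has reached its limit, so I go by numbers from here. The force (−25, +22 N) lies along the lid's radius, so my path ran slightly inside the arc. I'll ease outward.

{"op": "arm_command", "data": {
  "deltas": [
    {"tx": 0, "ty": -0.15, "tz": -0.2, "rx": 0, "ry": 0, "rz": 0, "jaw": -1},
    {"tx": 0, "ty": -0.3, "tz": -0.4, "rx": 0, "ry": 0, "rz": 0, "jaw": -1},
    {"tx": 0, "ty": -0.3, "tz": -0.4, "rx": 0, "ry": 0, "rz": 0, "jaw": -1},
    {"tx": 0, "ty": -0.3, "tz": -0.4, "rx": 0, "ry": 0, "rz": 0, "jaw": -1}
  ]
}}

```text
clock: 16.1
ee_pos: [0.5151, 0.1114, 0.2656]
tool_rot: [0.73, 0.683, 0.001, -0.001]
ft_force: [-0.6, 1.9, -4.7]
opening: 0.0155
```

```bash
cat > ang.py <<'E'
from h import *
plan((.4285,.117,.083),86.2)
th=np.radians(-3.8); ex=np.array([np.cos(th),np.sin(th)]); ey=np.array([-ex[1],ex[0]]); o=np.array([.5865,.1065])
def fit(a,d,q0):
    P=cloud("top",d); X=(P[...,:2]-o)@ex; Y=(P[...,:2]-o)@ey; Z=P[...,2]
    t=np.radians(q0); u=(X-.098); w=Z-.088   # rotate back by q0 about the hinge
    xs=u*np.cos(t)-w*np.sin(t); zs=u*np.sin(t)+w*np.cos(t)
    k=(abs(Y)<.08)&(xs>-.19)&(xs<-.03)&(abs(zs-.042)<.02)&(d>0)
    x,z=xs[k],zs[k]
    for _ in range(6):
        p=np.polyfit(x,z,1); r=abs(z-np.polyval(p,x)); g=r<max(.004,2.5*np.median(r)); x,z=x[g],z[g]
    return q0-np.degrees(np.arctan(p[0])),len(x),x.min(),x.max(),z.mean()
print("shut",fit(None,np.load("top_d.npy"),0))
a,d=grab_frame("top")
q=44
for _ in range(3): r=fit(a,d,q); q=r[0]
print("now",r)
E
python3 ang.py
```

```text
t [-0.06 -8.69 18.26] r [ 0.01 -0.12 -0.01] clock 16.1 pos [0.5151 0.1114 0.2656] F [-0.6  1.9 -4.7] op 0.0155
shut (np.float64(-1.0495433622236574), 1990, np.float64(-0.18984135200667918), np.float64(-0.030575118262760895), np.float64(0.042171134032284674))
now (np.float64(43.22717254353507), 176, np.float64(-0.18894351987487193), np.float64(-0.03258120142578318), np.float64(0.04720047137402821))
```

```bash
cat >> ang.py <<'E'
a,d=grab_frame("side"); P=cloud("side",d); X=(P[...,:2]-o)@ex; Y=(P[...,:2]-o)@ey; Z=P[...,2]
k=(Y<-.095)&(Y>-.135)&(Z>.10)&(X>-.12)&(X<.13)&(d>0)
r=cv2.minAreaRect(np.c_[X[k],Z[k]].astype(np.float32)); pc=np.linalg.svd(np.c_[X[k]-X[k].mean(),Z[k]-Z[k].mean()],full_matrices=False)[2][0]
print("side lid edge",k.sum(),r,"pca",np.degrees(np.arctan(-pc[1]/pc[0])))
k=(X>-.03)&(X<.015)&(Z>.008)&(Z<.034)&(Y>-.16)&(Y<-.11);k2=(X>-.098)&(X<-.065)&(Z>.008)&(Z<.034)&(Y>-.16)&(Y<-.11); print("plate",np.median(Y[k]),np.median(Y[k2]))
b,_=grab_frame("top"); i0=np.load("top_im.npy")
df=np.abs(b.astype(int)-i0.astype(int)).sum(-1)>90
for n,(u0,u1,v0,v1) in dict(timer=(190,218,252,280),mug=(162,200,195,238),tongs=(226,254,196,298),salt=(376,396,132,158),cup=(410,432,144,170)).items(): print(n,df[v0:v1,u0:u1].sum(),end="; ")
print(monitor.sense()["ft_force"])
E
python3 ang.py
```

```text
t [-0.06 -8.68 18.25] r [-0.   -0.12 -0.01] clock 16.15 pos [0.5151 0.1114 0.2655] F [-0.8  1.1 -3.8] op 0.0159
shut (np.float64(-1.0495433622236574), 1990, np.float64(-0.18984135200667918), np.float64(-0.030575118262760895), np.float64(0.042171134032284674))
now (np.float64(43.36227817322297), 170, np.float64(-0.18894293790735167), np.float64(-0.030334281035936127), np.float64(0.047045586573856574))
side lid edge 595 ((0.010386928915977478, 0.19988825917243958), (0.04605110362172127, 0.2535862922668457), 46.13576126098633) pca 43.71622528476031
plate -0.1387667098433547 -0.13983003339218103
timer 0; mug 0; tongs 0; salt 0; cup 0; [-0.67799883  2.18983412 -3.08136111]
```

Estimates run 43.7–45.5°, average about 44.5°. A 1.5 mm nudge along the arc, then settle.

{"op": "arm_command", "data": {
  "deltas": [
    {"tx": 0, "ty": 0.1, "tz": -0.1, "rx": 0, "ry": 0, "rz": 0, "jaw": -1},
    {"tx": 0, "ty": 0.1, "tz": -0.1, "rx": 0, "ry": 0, "rz": 0, "jaw": -1},
    {"tx": 0, "ty": 0.1, "tz": -0.1, "rx": 0, "ry": 0, "rz": 0, "jaw": -1},
    {"tx": 0, "ty": 0.1, "tz": -0.1, "rx": 0, "ry": 0, "rz": 0, "jaw": -1},
    {"tx": 0, "ty": 0.1, "tz": -0.1, "rx": 0, "ry": 0, "rz": 0, "jaw": -1}
  ]
}}

```text
clock: 16.8
ee_pos: [0.5159, 0.1113, 0.2663]
tool_rot: [0.73, 0.683, 0.001, -0.001]
ft_force: [-1.7, 2.9, -2.8]
opening: 0.0154
```

```bash
python3 ang.py && python3 -c "
from cell import robot; print(robot.close_job())"
```

```text
t [-0.05 -8.76 18.33] r [-0.01 -0.11 -0.01] clock 16.8 pos [0.5159 0.1113 0.2663] F [-1.7  2.9 -2.8] op 0.0154
shut (np.float64(-1.0495433622236574), 1990, np.float64(-0.18984135200667918), np.float64(-0.030575118262760895), np.float64(0.042171134032284674))
now (np.float64(43.715304605107185), 172, np.float64(-0.18876384644204197), np.float64(-0.03377885015710523), np.float64(0.04688372299166025))
side lid edge 593 ((0.014389611780643463, 0.19636952877044678), (0.04619850590825081, 0.25095099210739136), 45.816368103027344) pca 44.17155235925321
plate -0.13995576325051587 -0.13937721503460584
timer 0; mug 0; tongs 0; salt 0; cup 0; [-1.82257564  3.28494315 -3.06949314]
the job is handed in; nothing more can be done
None
```

The drip tray is fully in and let go, and the lid is held at about 45°. I handed the job in at 16.8 s with the gripper still on the bar.

- **Tray:** the black front plate's outer face is 8–10 mm outside the housing face. The plate is 8 mm thick, so it sits against the housing. The last push met a hard stop at about 20 N.
- **Lid:** the checks did not agree exactly. They gave 44.8° (top depth, corrected for its offset with the lid shut), 44.2–45.8° (side depth) and about 45.4° (arm travel). The last force reading was about 3 N downward, which is just the lid's weight.
- **Other things:** comparing top pictures from before and after showed no change at the timer, mug, tongs, salt shaker or espresso cup.
- **What went wrong on the way:**
  - On the first try the pan caught the rear edge of the opening. The wrist read 59 N, so I backed off, measured again, shifted it and slid it in freely.
  - While lifting, I briefly pushed the handle about 33 N toward the hinge and then eased off.
  - Both forces stayed under the 120 N wrist limit. They passed through the held tray and the bar, not the arm or gripper body.
- **Not checked by eye:** the picture viewer ran out after 12 views, so the final 45° position was checked by numbers only.

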